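# Find the loose lid of the offcut bin

### The job

Only one of the four identical tilting lids on the plywood offcut bin is free; the other three are jammed from below. Press near the edge of the lids, one after another, to find the one that rocks, then push that lid wide open (about to its stop) with the fingertips and leave it standing open. Do not pick up or disturb the things standing around the bin.

Things in the scene. Friction and masses are not known exactly. Their poses are not given: they have to be found in the camera images.
- bin: plywood offcut bin fixed to the bench, 170 (its x) by 410 (its y) by 100 mm high; origin at the centre of its underside, z up, its -x side towards the robot, turned up to 26 degrees. In its flat top four identical lids lie flush in a row along its y, 95 mm apart (lid1 at y -142.5, lid4 at +142.5). Hidden scrap jams three from below; which lid is free varies and cannot be seen
- lid1_top (a point): centre of the upper face of lid 1, 100 mm above the bench while shut, turning with the lid. The lid is a plywood board 110 mm (bin's x) by 80 mm (bin's y), 9 mm thick, 2 mm gaps round it. Its axes are the bin's while shut
- lid1 (a joint): tilt (rad) of lid 1 on a pivot along the bin's y through the board's middle: 0 shut, + far (+x) edge down, - near edge down, stops at +-0.7. The free lid tilts either way under some 3 N, 40 mm from the pivot, stays where left, and has 70 mm clear depth below the bin's top. A jammed one gives under 2 mm. A press on the pivot line tilts none
- lid2_top (a point): centre of the upper face of lid 2, 100 mm above the bench while shut, turning with the lid. The lid is a plywood board 110 mm (bin's x) by 80 mm (bin's y), 9 mm thick, 2 mm gaps round it. Its axes are the bin's while shut
- lid2 (a joint): tilt (rad) of lid 2 on a pivot along the bin's y through the board's middle: 0 shut, + far (+x) edge down, - near edge down, stops at +-0.7. The free lid tilts either way under some 3 N, 40 mm from the pivot, stays where left, and has 70 mm clear depth below the bin's top. A jammed one gives under 2 mm. A press on the pivot line tilts none
- lid3_top (a point): centre of the upper face of lid 3, 100 mm above the bench while shut, turning with the lid. The lid is a plywood board 110 mm (bin's x) by 80 mm (bin's y), 9 mm thick, 2 mm gaps round it. Its axes are the bin's while shut
- lid3 (a joint): tilt (rad) of lid 3 on a pivot along the bin's y through the board's middle: 0 shut, + far (+x) edge down, - near edge down, stops at +-0.7. The free lid tilts either way under some 3 N, 40 mm from the pivot, stays where left, and has 70 mm clear depth below the bin's top. A jammed one gives under 2 mm. A press on the pivot line tilts none
- lid4_top (a point): centre of the upper face of lid 4, 100 mm above the bench while shut, turning with the lid. The lid is a plywood board 110 mm (bin's x) by 80 mm (bin's y), 9 mm thick, 2 mm gaps round it. Its axes are the bin's while shut
- lid4 (a joint): tilt (rad) of lid 4 on a pivot along the bin's y through the board's middle: 0 shut, + far (+x) edge down, - near edge down, stops at +-0.7. The free lid tilts either way under some 3 N, 40 mm from the pivot, stays where left, and has 70 mm clear depth below the bin's top. A jammed one gives under 2 mm. A press on the pivot line tilts none
- tumbler: open steel tumbler standing upright, 80 mm across, 150 mm tall; origin at the centre of its foot. A bystander: leave it alone
- glue: white plastic glue bottle standing upright, 56 mm across, 140 mm tall; origin at the centre of its foot. A bystander: leave it alone
- screwdriver: screwdriver lying on the bench beyond the bin. A bystander: leave it alone
- brush: wooden brush lying on its bristles on the bench beyond the bin, 60 x 130 x 32 mm; origin at the centre of its underside. A bystander: leave it alone

How it is judged:
By the outcome, as a careful person would: the job done as asked, in the order asked, and still so for the second after the job is handed in, with the robot touching nothing.
It also fails if it takes over 48 s, if anything falls off the work surface, if the arm or the gripper's body presses on something with over 40 N, if the wrist force passes 120 N, or if a joint passes its speed limit or range.

### The arm

A 7-joint arm with a two-finger parallel gripper is mounted at the origin on the work surface. World frame = base frame: x ahead of the robot, y to its left, z up, the work surface at z = 0. Lengths are in m, angles in rad, forces in N, time in s.
With the tool pointing down it reaches from about 0.425 to 0.8 m from the base axis. Payload 8.3 kg.
Tool frame: the origin (TCP) lies midway between the tips of the shut fingers; the grasp point (between the pads) lies 19 mm behind it; z points along the fingers, y is the line along which they close (so a half turn about z gives the same grasp; the last joint's range is limited). The gripper opens to 85 mm and grips with 20 to 120 N. Pads are 22 mm wide; open, the fingers measure 114 mm over their backs; the gripper's body (76 mm by 85 mm) begins 54 mm behind the grasp point. The pads swing forward as they close: fully open they stand 13 mm farther back than shut.
Start: joints at [1.072, 0.383, 0.016, 1.37, -0.006, 1.388, -0.046], TCP at [0.264, -0.567, 0.231] pointing down, gripper open.
Joint ranges: [-2.95, 2.95], [-0.25, 2.06], [-1.52, 1.56], [0.18, 2.33], [-1.44, 4.58], [0.02, 2.06], [-3.01, 3.01]. Speed limits (rad/s): [2.39, 2.39, 3.01, 3.01, 3.14, 3.14, 3.14].

### API

Orientations are given as a rotation vector (axis times angle).
In Python, from station import env gives the robot as it stands.
- The arm moves only by the tool send_rows, never from a script. Its argument "series" is a list of rows, each an object with "delta_pos": the shift along the world's x, y, z in mm, a list of three; "angular": the turn, a rotation vector about the world's x, y, z in rad, a list of three; "grip": the finger opening in mm, from 0 to 85.4. In form: [{"delta_pos": [tx, ty, tz], "angular": [wx, wy, wz], "grip": grip}, ...]. A call has 1 to 10 rows; each row shifts and turns the commanded pose from where the row before left it; what a row does not reach is not made up. A row lasts 1/10 s, in which the tool goes at most 50 mm and 8.59 degrees, less where a joint would pass 70% of its speed; a pose out of reach is approached as far as the arm can. A call with a gripper value outside its range is refused whole. The fingers move at their own pace and stop on an object; "force" is the grip in N (left out, the last holds). Time passes only in rows, so rows that do not move let the fingers close. It gives the time, the measured TCP pose, the force, the opening and the grip force at its end, in the units of the state.
- env.get_obs(): the state, without advancing time (a new reading comes with each control period).
- env.snapshot(name): name is "side" or "top"; returns the picture (480x640x3 uint8, red, green, blue); there is no depth.
- env.get_calibration(name): a dict with "fx", "fy", "cx", "cy" (pixels), "R" (3x3) and "t" (3): a world point X has camera coordinates R X + t. Camera axes: x right, y down, z forward; pixel columns grow to the right and rows downward; lengths in m; the calibration is good to about 2 mm. A picture is of the moment at which its call begins. get_calibration takes no time and is no camera call.
- env.close_job(): hands the job in; it is judged then, once.
The state is a dict: "clock": time; "joint_pos": joint angles; "joint_vel": joint speeds; "joint_efforts": joint torques, N m; "tcp_pos": TCP position; "tool_rot": TCP orientation; "ft_force": force on the tool from outside, world axes, zero at the start; "torque": the same for the moment, N m; "gripper_width": finger opening in m; "grip_force": force on a finger pad.
Only numpy, scipy, OpenCV 4.12 (cv2) and the standard library are available. Lean on these libraries where they do the work, as an engineer would, in place of code of your own. Each camera call takes 0.05 s, during which the arm holds its last target. There are 200 camera calls.

## Working session

There is one attempt and no reset: what is moved stays moved. The work goes in short steps, Python scripts to look and compute and a tool call to move; the robot and the scene stay as the last step left them, time stands still between calls to the robot, and variables do not carry over. Pictures are saved under pics/ and viewed, at most 10 in all, crops included, and the job is handed in when it is done.

Besides the shell and the picture viewer there is one more tool, called after "Emit:" in YAML: its name, and indented under it one key for each argument. send_rows: Moves the arm, as the interface text tells. Its arguments: {"type":"object","properties":{"series":{"type":"array","items":{"type":"object","properties":{"delta_pos":{"type":"array","items":{"type":"number"}},"angular":{"type":"array","items":{"type":"number"}},"grip":{"type":"number"}}}},"force":{"type":"number"}},"required":["series"]}

```bash
mkdir -p pics; python3 - <<'E'
from station import env
import cv2
for n in("top","side"):
    cv2.imwrite(f"pics/{n}0.png",env.snapshot(n)[:,:,::-1])
    c=env.get_calibration(n);print(n,c)
print(env.get_obs())
E
```

```text
top {'fx': 619.2162764676776, 'fy': 619.2162764676776, 'cx': 317.93516951524384, 'cy': 239.5456431223133, 'R': array([[-0.0076193 , -0.99997015,  0.00127903],
       [-0.99345892,  0.00742394, -0.11394849],
       [ 0.11393559, -0.00213887, -0.99348584]]), 't': array([0.05173162, 0.61152485, 1.4844477 ])}
side {'fx': 580.3260331264759, 'fy': 580.3260331264759, 'cx': 322.6927732942326, 'cy': 241.3559761847603, 'R': array([[-0.96052699, -0.2773773 , -0.02120707],
       [-0.17136619,  0.65002528, -0.74033828],
       [ 0.21913817, -0.70748072, -0.67189992]]), 't': array([0.57119694, 0.15059317, 1.24472919])}
{'clock': 0.1, 'joint_pos': array([ 1.07208069,  0.38414685,  0.01638193,  1.37101423, -0.0062735 ,
        1.38817692, -0.04650533]), 'joint_vel': array([-0.00102573, -0.00195889,  0.0003734 , -0.0039106 , -0.00055486,
        0.00045007, -0.00028199]), 'joint_efforts': array([ 5.01236980e-03, -6.29130864e+01,  8.48284420e-01, -3.72753704e+01,
        1.66005129e-02,  1.04705861e-02, -1.47909435e-05]), 'tcp_pos': array([ 0.26368551, -0.56617836,  0.23039919]), 'tool_rot': array([-3.06567585e+00, -6.78904355e-01,  6.53118586e-04]), 'ft_force': array([-0.55224282, -0.4226266 ,  0.95120086]), 'torque': array([ 0.01079414, -0.00816244,  0.00034351]), 'grip_force': 0.0, 'gripper_width': 0.08529193178617984}
```

View pics/top0.png

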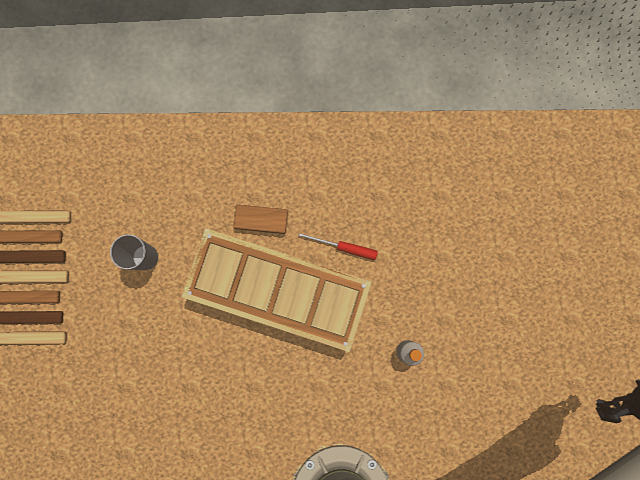

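View pics/side0.png

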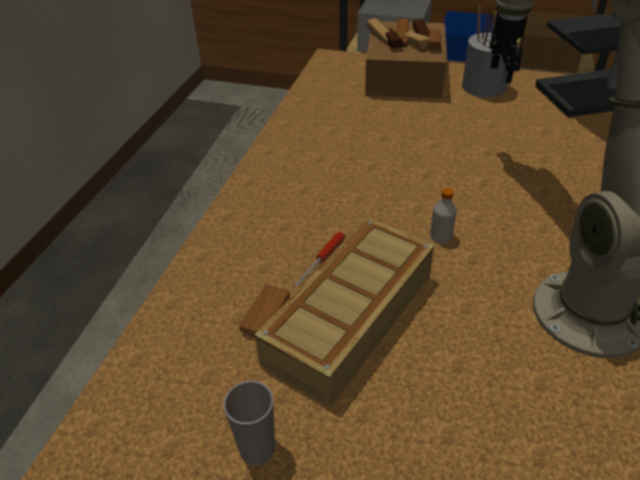

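The top view shows the bin with lids at about (219,270), (257,282), (296,295) and (335,308); lid 1 is the rightmost because image right is -y. The glue bottle is at (411,353) and the tumbler at (130,252). The side view agrees, with all four lids shut.

```bash
cat > h.py <<'E'
from station import env
import cv2, numpy as np
def ray(n,px,z):
    c=env.get_calibration(n);d=c["R"].T@np.array([(px[0]-c["cx"])/c["fx"],(px[1]-c["cy"])/c["fy"],1])
    o=-c["R"].T@c["t"];return o+d*(z-o[2])/d[2]
E
python3 - <<'E'
from h import *
im=cv2.imread("pics/top0.png")
print([im[y,x].tolist() for x,y in((219,270),(257,282),(238,276),(316,302),(277,240))])
for n,box,sd in(("top",(180,225,380,355),[(219,270),(257,282),(296,295),(335,308)]),("side",0,[(309,333),(337,300),(363,270),(389,246)])):
    im=cv2.imread(f"pics/{n}0.png");hsv=cv2.cvtColor(im,cv2.COLOR_BGR2HSV)
    P=[]
    for s in sd:
        g=cv2.GaussianBlur(im,(3,3),0);m=np.zeros((482,642),np.uint8)
        ff=cv2.floodFill(g.copy(),m,s,0,(40,)*3,(40,)*3,4|(255<<8)|cv2.FLOODFILL_FIXED_RANGE|cv2.FLOODFILL_MASK_ONLY)
        mm=m[1:-1,1:-1];c=max(cv2.findContours(mm,0,2)[0],key=cv2.contourArea)
        r=cv2.minAreaRect(c);q=np.array([ray(n,p,.1)[:2] for p in c[:,0]],np.float32)
        w=cv2.minAreaRect(q*1000);print(n,s,ff[0],np.round(w[0],1),np.round(w[1],1),round(w[2],1));P.append(w[0])
    P=np.array(P);d=P[0]-P[3];print("pitch",np.linalg.norm(d)/3,"yaw of y",np.degrees(np.arctan2(-d[0],d[1])))
print("glue",ray("top",(415,355),.14),"tumbler",ray("top",(129,252),.15))
E
```

```text
[[115, 168, 199], [113, 166, 195], [61, 104, 152], [62, 103, 155], [97, 149, 198]]
top (219, 270) 1573 [534.  279.7] [ 79.3 109.3] 71.5
top (257, 282) 1626 [503.4 188.6] [ 82.5 110.7] 71.9
top (296, 295) 1642 [474.2  99.6] [ 80.8 110.5] 71.4
top (335, 308) 1646 [444.5   9.8] [ 81.1 109. ] 71.6
pitch 94.77696572149597 yaw of y -18.33204226199125
side (309, 333) 175816 [ 527.3 -330.9] [1185.5 1850.4] 10.9
side (337, 300) 1921 [505.2 197.1] [ 89.8 117. ] 71.5
side (363, 270) 1605 [475.6 106.6] [ 86.2 115.7] 71.0Traceback (most recent call last):
  File "<stdin>", line 11, in <module>
  File "h.py", line 4, in ray
    c=env.get_calibration(n);d=c["R"].T@np.array([(px[0]-c["cx"])/c["fx"],(px[1]-c["cy"])/c["fy"],1])
ValueError: time passes only in moves, steps and waits
```

Emit:
send_rows:
  series:
    - {"delta_pos": [16,42,0],"angular": [0,0,-0.0756],"grip": 0}
    - {"delta_pos": [16,42,0],"angular": [0,0,-0.0756],"grip": 0}
    - {"delta_pos": [16,42,0],"angular": [0,0,-0.0756],"grip": 0}
    - {"delta_pos": [16,42,0],"angular": [0,0,-0.0756],"grip": 0}
    - {"delta_pos": [16,42,0],"angular": [0,0,-0.0756],"grip": 0}
    - {"delta_pos": [16,42,0],"angular": [0,0,-0.0756],"grip": 0}
    - {"delta_pos": [16,42,0],"angular": [0,0,-0.0756],"grip": 0}
    - {"delta_pos": [16,42,0],"angular": [0,0,-0.0756],"grip": 0}
    - {"delta_pos": [16,42,0],"angular": [0,0,-0.0756],"grip": 0}
    - {"delta_pos": [16,42,0],"angular": [0,0,-0.0756],"grip": 0}

```text
clock: 1.1
tcp_pos: [0.4239, -0.1447, 0.2311]
tool_rot: [3.1, -0.506, -0.0]
ft_force: [0.1, -0.1, -0.1]
gripper_width: 0.0
grip_force: 0.0
```

Emit:
send_rows:
  series:
    - {"delta_pos": [14,36,0],"grip": 0}
    - {"delta_pos": [14,36,0],"grip": 0}
    - {"delta_pos": [14,36,-20],"grip": 0}
    - {"delta_pos": [14,35,-20],"grip": 0}
    - {"delta_pos": [0,0,-30],"grip": 0}
    - {"delta_pos": [0,0,-30],"grip": 0}
    - {"delta_pos": [0,0,-15],"grip": 0}
    - {"delta_pos": [0,0,0],"grip": 0}

```text
$.series[0]: bad value
```

Emit:
send_rows:
  series:
    - {"delta_pos": [14,36,0],"angular": [0,0,0],"grip": 0}
    - {"delta_pos": [14,36,0],"angular": [0,0,0],"grip": 0}
    - {"delta_pos": [14,36,-20],"angular": [0,0,0],"grip": 0}
    - {"delta_pos": [14,35,-20],"angular": [0,0,0],"grip": 0}
    - {"delta_pos": [0,0,-30],"angular": [0,0,0],"grip": 0}
    - {"delta_pos": [0,0,-30],"angular": [0,0,0],"grip": 0}
    - {"delta_pos": [0,0,-15],"angular": [0,0,0],"grip": 0}
    - {"delta_pos": [0,0,0],"angular": [0,0,0],"grip": 0}

```text
clock: 1.9
tcp_pos: [0.4778, -0.0035, 0.1137]
tool_rot: [3.101, -0.5, -0.008]
ft_force: [-0.1, 0.7, -0.0]
gripper_width: 0.0
grip_force: 0.0
```

Emit:
send_rows:
  series:
    - {"delta_pos": [1,0,-9],"angular": [0,0,0],"grip": 0}
    - {"delta_pos": [0,0,-3],"angular": [0,0,0],"grip": 0}
    - {"delta_pos": [0,0,-3],"angular": [0,0,0],"grip": 0}
    - {"delta_pos": [0,0,0],"angular": [0,0,0],"grip": 0}

```text
clock: 2.3
tcp_pos: [0.481, -0.0036, 0.1014]
tool_rot: [-3.101, 0.501, -0.001]
ft_force: [0.3, -0.0, -0.1]
gripper_width: -0.0001
grip_force: 0.0
```

Emit:
send_rows:
  series:
    - {"delta_pos": [0,0,-2],"angular": [0,0,0],"grip": 0}
    - {"delta_pos": [0,0,-2],"angular": [0,0,0],"grip": 0}
    - {"delta_pos": [0,0,-1],"angular": [0,0,0],"grip": 0}
    - {"delta_pos": [0,0,0],"angular": [0,0,0],"grip": 0}

```text
clock: 2.7
tcp_pos: [0.4815, -0.0036, 0.0967]
tool_rot: [-3.101, 0.501, -0.002]
ft_force: [2.1, -1.2, 2.4]
gripper_width: -0.0
grip_force: 1.5
```

Emit:
send_rows:
  series:
    - {"delta_pos": [0,0,-2],"angular": [0,0,0],"grip": 0}
    - {"delta_pos": [0,0,-2],"angular": [0,0,0],"grip": 0}
    - {"delta_pos": [0,0,0],"angular": [0,0,0],"grip": 0}

```text
clock: 3.0
tcp_pos: [0.4812, -0.0036, 0.0922]
tool_rot: [-3.101, 0.501, -0.001]
ft_force: [2.5, -0.3, 2.4]
gripper_width: 0.0001
grip_force: 1.4
```

Lid 1 yields 8 mm at a constant 2.4 N or so, which means it is the free one. I'll push it on to its stop.

Emit:
send_rows:
  series:
    - {"delta_pos": [0,0,-3],"angular": [0,0,0],"grip": 0}
    - {"delta_pos": [0,0,-3],"angular": [0,0,0],"grip": 0}
    - {"delta_pos": [0,0,-3],"angular": [0,0,0],"grip": 0}
    - {"delta_pos": [0,0,-3],"angular": [0,0,0],"grip": 0}
    - {"delta_pos": [0,0,0],"angular": [0,0,0],"grip": 0}

```text
clock: 3.5
tcp_pos: [0.4803, -0.0034, 0.0795]
tool_rot: [-3.101, 0.5, 0.002]
ft_force: [0.0, -0.2, 0.2]
gripper_width: -0.0002
grip_force: 0.1
```

Emit:
send_rows:
  series:
    - {"delta_pos": [0,0,-2],"angular": [0,0,0],"grip": 0}
    - {"delta_pos": [0,0,0],"angular": [0,0,0],"grip": 0}

```text
clock: 3.7
tcp_pos: [0.4807, -0.0036, 0.078]
tool_rot: [-3.101, 0.501, 0.001]
ft_force: [1.0, 0.4, 0.4]
gripper_width: 0.0001
grip_force: 0.5
```

Emit:
send_rows:
  series:
    - {"delta_pos": [0,0,-2],"angular": [0,0,0],"grip": 0}
    - {"delta_pos": [0,0,0],"angular": [0,0,0],"grip": 0}

```text
clock: 3.9
tcp_pos: [0.4809, -0.0036, 0.0762]
tool_rot: [-3.101, 0.501, -0.0]
ft_force: [0.1, -0.1, 1.9]
gripper_width: -0.0001
grip_force: 0.8
```

Emit:
send_rows:
  series:
    - {"delta_pos": [0,0,-2],"angular": [0,0,0],"grip": 0}
    - {"delta_pos": [0,0,0],"angular": [0,0,0],"grip": 0}

```text
clock: 4.1
tcp_pos: [0.4816, -0.0037, 0.0747]
tool_rot: [-3.101, 0.501, -0.003]
ft_force: [1.1, 0.2, 6.0]
gripper_width: 0.0001
grip_force: 2.4
```

Emit:
send_rows:
  series:
    - {"delta_pos": [0,0,-2],"angular": [0,0,0],"grip": 0}
    - {"delta_pos": [0,0,0],"angular": [0,0,0],"grip": 0}

```text
clock: 4.3
tcp_pos: [0.4827, -0.0039, 0.0736]
tool_rot: [-3.101, 0.501, -0.006]
ft_force: [2.1, -1.5, 9.7]
gripper_width: -0.0005
grip_force: 4.5
```

Emit:
send_rows:
  series:
    - {"delta_pos": [0,0,-2],"angular": [0,0,0],"grip": 0}
    - {"delta_pos": [0,0,0],"angular": [0,0,0],"grip": 0}

```text
clock: 4.5
tcp_pos: [0.4838, -0.004, 0.0725]
tool_rot: [-3.101, 0.502, -0.01]
ft_force: [2.4, -3.4, 13.6]
gripper_width: -0.0002
grip_force: 6.5
```

The force climbs to 13.6 N at a depth of about 27 mm, so the lid is at its stop. I'll withdraw straight up and move aside to check.

Emit:
send_rows:
  series:
    - {"delta_pos": [0,0,10],"angular": [0,0,0],"grip": 0}
    - {"delta_pos": [0,0,25],"angular": [0,0,0],"grip": 0}
    - {"delta_pos": [0,0,40],"angular": [0,0,0],"grip": 0}
    - {"delta_pos": [0,0,40],"angular": [0,0,0],"grip": 0}
    - {"delta_pos": [0,0,30],"angular": [0,0,0],"grip": 0}
    - {"delta_pos": [0,-30,10],"angular": [0,0,0],"grip": 0}
    - {"delta_pos": [0,-40,0],"angular": [0,0,0],"grip": 0}
    - {"delta_pos": [0,-40,0],"angular": [0,0,0],"grip": 0}
    - {"delta_pos": [0,-40,0],"angular": [0,0,0],"grip": 0}
    - {"delta_pos": [0,-40,0],"angular": [0,0,0],"grip": 0}

```text
clock: 5.5
tcp_pos: [0.48, -0.1948, 0.2249]
tool_rot: [-3.101, 0.5, 0.002]
ft_force: [1.4, 0.1, 0.6]
gripper_width: -0.0
grip_force: 0.0
```

Emit:
send_rows:
  series:
    - {"delta_pos": [0,-40,0],"angular": [0,0,0],"grip": 0}
    - {"delta_pos": [0,-40,0],"angular": [0,0,0],"grip": 0}
    - {"delta_pos": [0,0,0],"angular": [0,0,0],"grip": 0}

```text
clock: 5.8
tcp_pos: [0.4781, -0.28, 0.2241]
tool_rot: [3.098, -0.514, -0.005]
ft_force: [0.1, -0.1, 0.3]
gripper_width: -0.0002
grip_force: 0.0
```

```bash
python3 - <<'E'
from h import *
a=env.snapshot("top")[200:380,100:440,::-1];b=env.snapshot("side")[200:480,200:500,::-1]
a=cv2.resize(a,(680,360));b=cv2.resize(b,(600,560))
cv2.imwrite("pics/t1.png",a);cv2.imwrite("pics/s1.png",b)
E
```

```text
(no output)
```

View pics/t1.png

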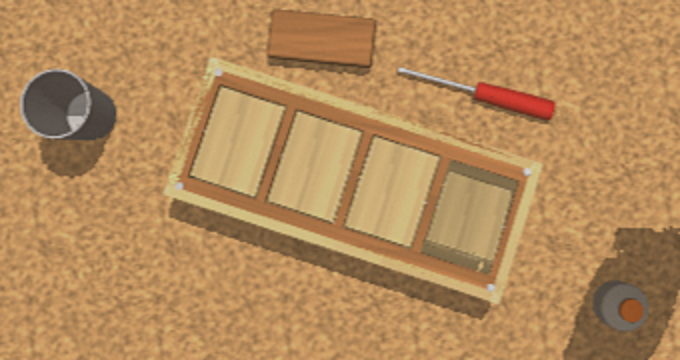

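View pics/s1.png

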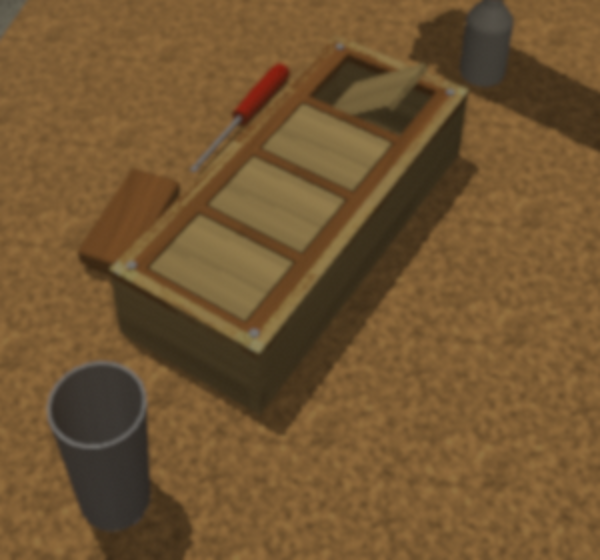

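Both crops show lid 1 standing wide open, at about (470,215) in the top crop and (385,90) in the side crop. The other three lids are shut and the bystanders haven't moved.

```bash
python3 -c "
from station import env
print(env.close_job())"
```

```text
the job is handed in; nothing more can be done
None
```

Lid 1, the first one I pressed, was the free lid: I pushed it to its stop, left it standing open, and handed the job in at about 6 s with nothing else disturbed; lids 2–4 were never pressed.

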